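Stop the sample caddy rocking on its board

TASK

Two sample-jar caddies with four feet stand on round white boards on the packing bench; one of them rocks because one of its feet is up on the raised dark steel bar of its board. Turn that caddy on the spot by its upright grip, about an eighth of a turn, so that the bar lies between two legs and all four feet stand flat on the board, still in the middle of it, and let go. Leave the other caddy alone.

Things in the scene. Friction and masses are not known exactly. Their poses are not given: they have to be found in the camera images.
- caddy_grip (a point): Centre of the rocking caddy's upright steel grip, 120 mm above its soles: a plate 44 mm long (x), 12 mm thick (y), 44 mm high, on a narrower stem, clear all round (jars 76 mm tall). z is the caddy's up; x and y run along its legs, x along the two with jars. At the start the +x foot is on the bar: the caddy leans about 4 to 5 degrees and can tip to and fro.
- caddy: The rocking caddy as a whole, loose, 0.3 to 0.65 kg: a steel cross of four legs with two small amber jars fixed on the x legs and a heavy label plate (40 mm wide, its top 58 mm above the soles) on the +y leg, to which it leans. Each leg has a round rubber foot, 18 mm across, 70 mm from the middle. Origin in the middle between the soles, axes as for its grip.
- board: The fixed round white plastic board under the rocking caddy, 210 mm across, 12 mm thick. Origin at the centre of its underside (on the bench), z up, x towards its raised bar: a dark steel bar 32 mm wide, 8 mm high above the board's top, running outward along +x from 34 to 102 mm from the centre.
- caddy2: The other caddy, of the same make, steady on a second board of the same make with its bar between two legs; to be left alone. Origin at the centre between the soles of its feet, z up, x along the legs with jars.
There are look-alikes about, which are no part of the job. What is shaped like the caddy but blue or brown is not meant.

How it is judged:
By the outcome, as a careful person would: the job done as asked, in the order asked, and still so for the second after the job is handed in, with the robot touching nothing.
It also fails if it takes over 32 s, if anything falls off the work surface, if the arm or the gripper's body presses on something with over 40 N, if the wrist force passes 120 N, or if a joint passes its speed limit or range.

ROBOT

A 7-joint arm with a two-finger parallel gripper is mounted at the origin on the work surface. World frame = base frame: x ahead of the robot, y to its left, z up, the work surface at z = 0. Lengths are in m, angles in rad, forces in N, time in s.
With the tool pointing down it reaches from about 0.4 to 0.85 m from the base axis. Payload 10.4 kg.
Tool frame: the origin (TCP) lies at the very end of the fingers, on their centre line; the grasp point (between the pads) lies r.hold_point_z behind it (r.hold_point_z is the distance from the TCP to the grasp point, in m); z points along the fingers, y is the direction in which the jaws open and shut (so a half turn about z gives the same grasp; the last joint's range is limited). The gripper opens to 87 mm and grips with 3 to 60 N. Pads are 19 mm wide; open, the fingers measure 117 mm over their backs; the gripper's body (75 mm by 190 mm) begins 51 mm behind the grasp point.
Start: joints at [1.204, 0.332, -0.065, 1.46, 0.022, 1.35, -0.088], TCP at [0.211, -0.588, 0.223] pointing down, gripper open.
Joint ranges: [-2.6, 2.6], [-0.5, 2.12], [-1.47, 1.34], [0.16, 2.42], [-1.27, 4.41], [0.06, 2.06], [-2.6, 2.6]. Speed limits (rad/s): [2.22, 2.22, 2.79, 2.79, 3.14, 3.14, 3.14].

INTERFACE

Orientations are given as a unit quaternion [x, y, z, w].
In Python, from bench import r gives the robot as it stands.
- The arm moves only by the tool send_rows, never from a script. Its argument "commands" is a list of rows, each a list of 7 numbers: the shift along the world's x, y, z normalised to -1 to 1, where 1 is 0.03 m, then the turn, a rotation vector about the world's x, y, z normalised to -1 to 1, where 1 is 5 degrees, then the gripper command: -1 is fully open, 1 is shut, values between are in proportion. In form: [[tx, ty, tz, ax, ay, az, jaw], ...]. A call has 1 to 10 rows; each row shifts and turns the pose as measured when the row begins; what a row does not reach is not made up. A row lasts 1/12 s, in which the tool goes at most 41.7 mm and 7.16 degrees, less where a joint would pass 70% of its speed; a pose out of reach is approached as far as the arm can. A call with a number of a shift or a turn outside -1 to 1 is refused whole. A call with a gripper value outside its range is refused whole. The fingers move at their own pace and stop on an object; "grip_force" is the grip in N (left out, the last holds). Time passes only in rows, so rows that do not move let the fingers close. It gives the time, the measured TCP pose, the force and the opening at its end, in the units of the state.
- r.read_state(): the state, without advancing time (a new reading comes with each control period).
- r.camera(name): name is "scene" or "top" or "wrist"; returns the picture (420x560x3 uint8, blue, green, red); there is no depth.
- r.calibration(name): a dict with "K" (3x3 intrinsics, pixels), "dist" ([k1, k2, p1, p2, k3] as OpenCV has them; the pictures are not rectified), "R" (3x3) and "t" (3): a world point X has camera coordinates R X + t; the wrist camera has in their place "mount" (4x4, takes a point from camera to tool coordinates, whose origin is the TCP and whose axes are the flange's). Camera axes: x right, y down, z forward; pixel columns grow to the right and rows downward; lengths in m; the calibration is good to about 2 mm. A picture is of the moment at which its call begins: read the wrist's pose just before it. calibration takes no time and is no camera call.
- r.close_job(): hands the job in, once; it reports no verdict.
The state is a dict: "time": time; "joint_positions": joint angles; "joint_vel": joint speeds; "joint_torque": joint torques, N m; "ee_pos": TCP position; "eef_rot": TCP orientation; "ft_force": force on the tool from outside, world axes, zero at the start; "torque": the same for the moment, N m; "width": finger opening in m.
Only numpy, scipy, OpenCV 4.12 (cv2) and the standard library are available. Lean on these libraries where they do the work, as an engineer would, in place of code of your own. Each camera call takes 0.05 s, during which the arm holds its last target.

## Working session

There is one attempt and no reset: what is moved stays moved. The work goes in short steps, Python scripts to look and compute and a tool call to move; the robot and the scene stay as the last step left them, time stands still between calls to the robot, and variables do not carry over. Pictures are saved under pics/ and viewed, and the job is handed in when it is done.

Besides the shell and the picture viewer there is one more tool, called after ">>>" as a command line: name --pt "numbers of a row" for each row, then --argument value for the rest. send_rows: Moves the arm, as the interface text tells. Scaled input: -1 to 1 covers 0.03 m each way for a shift and 5 degrees each way for a turn. Its arguments: {"type":"object","properties":{"commands":{"type":"array"},"grip_force":{"type":"number"}},"required":["commands"]}

```bash
mkdir -p pics; ls; cat > h.py <<'E'
import numpy as np,cv2
from bench import r
def ray(name,u,v,c=None,st=None):
    c=c or r.calibration(name)
    p=cv2.undistortPoints(np.array([[[u,v]]],float),np.array(c["K"]),np.array(c["dist"])).ravel()
    d=np.array([p[0],p[1],1.])
    if name=="wrist":
        from scipy.spatial.transform import Rotation as Ro
        M=np.array(c["mount"]);T=Ro.from_quat(st["eef_rot"]).as_matrix()
        return T@M[:3,3]+np.array(st["ee_pos"]),T@M[:3,:3]@d
    R=np.array(c["R"]);t=np.array(c["t"])
    return -R.T@t,R.T@d
def onz(name,u,v,z,st=None):
    o,d=ray(name,u,v,st=st);return o+d*(z-o[2])/d[2]
def proj(name,X):
    c=r.calibration(name)
    p,_=cv2.projectPoints(np.array(X,float).reshape(-1,3),cv2.Rodrigues(np.array(c["R"]))[0],np.array(c["t"],float),np.array(c["K"]),np.array(c["dist"]))
    return p.reshape(-1,2)
E
python3 - <<'E'
from h import *
s=r.read_state();print(s, r.hold_point_z)
for n in ["scene","top","wrist"]:
    cv2.imwrite(f"pics/{n}0.png",r.camera(n))
E
```

```text
pics
{'time': 0.0, 'joint_positions': array([ 1.20440794,  0.3328553 , -0.06467816,  1.46091799,  0.02164499,
        1.34991266, -0.08846823]), 'joint_vel': array([-0.00171816, -0.00052046, -0.00092181, -0.00083257,  0.00032622,
       -0.00087724,  0.00128531]), 'joint_torque': array([ 5.76217426e-04, -6.23266697e+01,  2.53168697e-02, -3.89896989e+01,
       -6.12023938e-02,  3.96115123e-02,  1.45479444e-04]), 'ee_pos': array([ 0.21049982, -0.58808186,  0.22177539]), 'eef_rot': array([ 9.85258745e-01,  1.71069338e-01, -1.76168107e-04, -6.75952257e-04]), 'ft_force': array([-0.78916962,  0.6053073 , -0.13349776]), 'torque': array([ 0.0317459 ,  0.00576656, -0.02690963]), 'width': 0.08699770113145976} 0.0187
```

View pics/scene0.png

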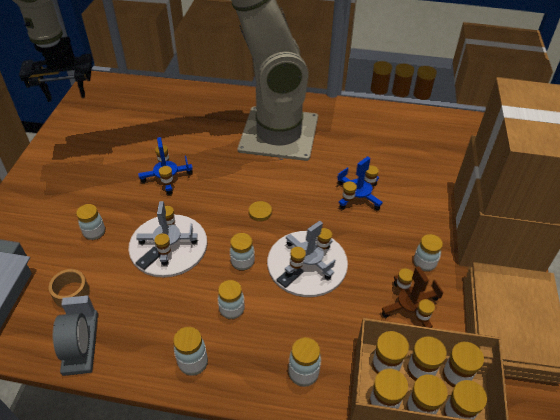

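View pics/top0.png

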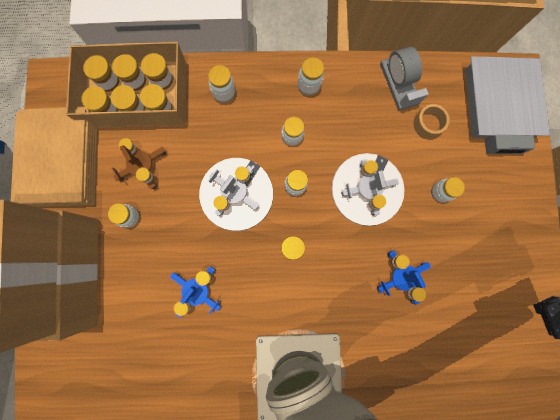

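View pics/wrist0.png

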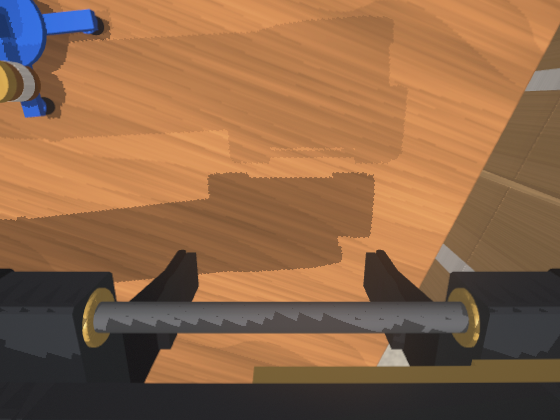

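```bash
python3 - <<'E'
import cv2
t=cv2.imread("pics/top0.png");s=cv2.imread("pics/scene0.png")
a=cv2.resize(t[148:238,190:285],(400,380),interpolation=cv2.INTER_CUBIC);b=cv2.resize(t[143:233,322:417],(400,380),interpolation=cv2.INTER_CUBIC)
cv2.imwrite("pics/c_top.png",cv2.hconcat([a,b]))
a=cv2.resize(s[210:300,260:355],(400,380),interpolation=cv2.INTER_CUBIC);b=cv2.resize(s[195:285,122:217],(400,380),interpolation=cv2.INTER_CUBIC)
cv2.imwrite("pics/c_sc.png",cv2.hconcat([a,b]))
E
```

```text
(no output)
```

View pics/c_top.png

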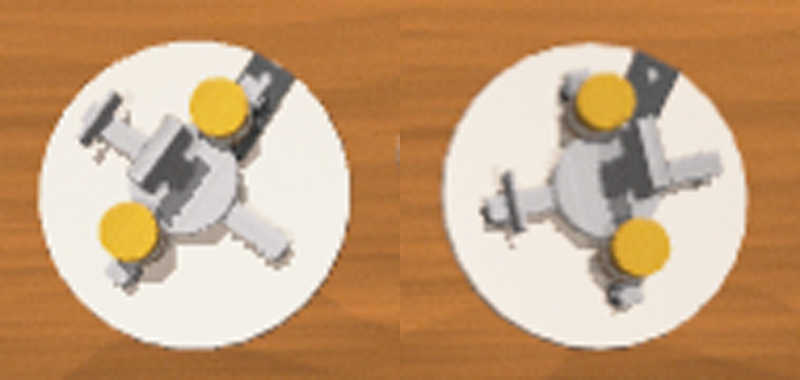

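View pics/c_sc.png

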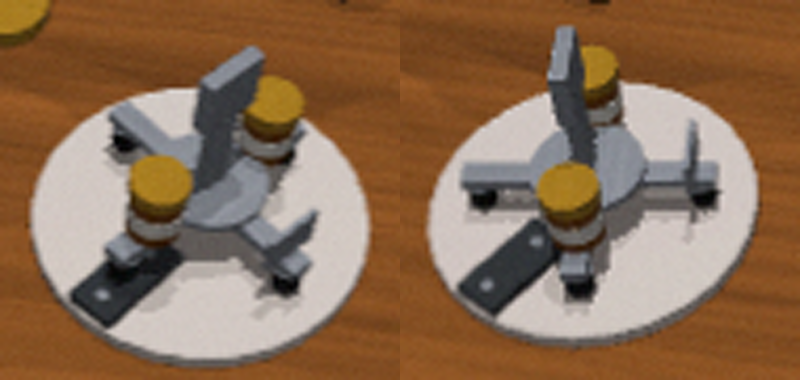

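```bash
python3 - <<'E'
from h import *
for n,(x0,y0,x1,y1),sd in [("top",(190,148,285,238),(255,215)),("scene",(255,205,360,305),(330,275))]:
    im=cv2.imread(f"pics/{n}0.png")
    hsv=cv2.cvtColor(im,cv2.COLOR_BGR2HSV)
    m=((hsv[...,1]<60)&(hsv[...,2]>150)).astype(np.uint8)
    mm=np.zeros_like(m);mm[y0:y1,x0:x1]=m[y0:y1,x0:x1]
    k,l,st,ce=cv2.connectedComponentsWithStats(mm)
    i=1+np.argmax(st[1:,4]);c=np.argwhere(l==i)[:,::-1].astype(np.int32)
    h=cv2.convexHull(c).reshape(-1,2)
    P=np.array([onz(n,u,v,.012)[:2] for u,v in h.astype(float)])
    A=np.c_[2*P,np.ones(len(P))];s=np.linalg.lstsq(A,(P**2).sum(1),rcond=None)[0]
    print(n,"circle",s[:2],np.sqrt(s[2]+s[:2]@s[:2]))
    d=(hsv[...,2]<90)&(hsv[...,1]<80)
    z=cv2.resize(im[y0:y1,x0:x1],None,fx=6,fy=6,interpolation=cv2.INTER_CUBIC)
    for g in range(0,x1-x0,10): cv2.putText(z,str(x0+g),(g*6,8),0,.3,(255,255,255));cv2.line(z,(g*6,0),(g*6,z.shape[0]),(255,200,0),1) if 0 else None
    for g in range(0,y1-y0,10): cv2.putText(z,str(y0+g),(0,g*6+8),0,.3,(255,255,255))
    cv2.imwrite(f"pics/z_{n}.png",z)
E
```

```text
top circle [0.51521297 0.16174152] 0.10365097639307767
scene circle [0.52335014 0.17721469] 0.0922892289136458
```

View pics/z_top.png

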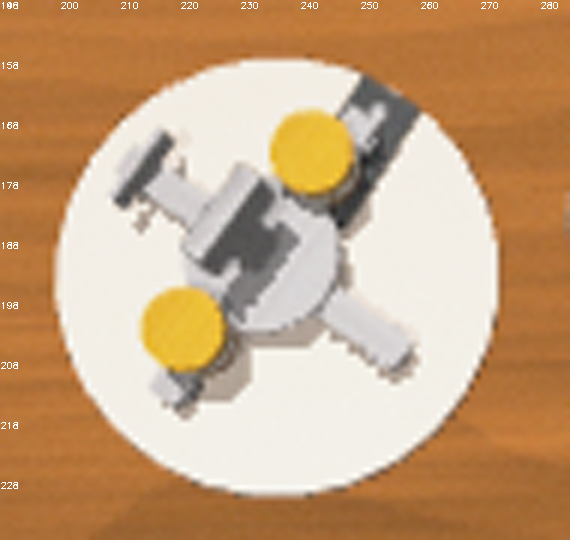

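View pics/z_scene.png

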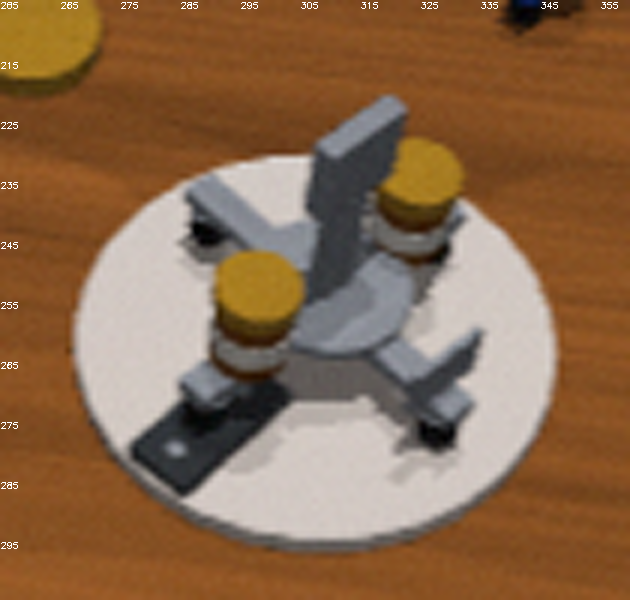

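```bash
python3 - <<'E'
from h import *
def tri(a,b):
    (o1,d1),(o2,d2)=ray("top",*a),ray("scene",*b)
    A=np.c_[d1,-d2];s=np.linalg.lstsq(A,o2-o1,rcond=None)[0]
    p,q=o1+s[0]*d1,o2+s[1]*d2
    return (p+q)/2,np.linalg.norm(p-q)
T=lambda x,y:(190+x/6,148+y/6);S=lambda x,y:(255+x/6,205+y/6)
print("plate top",tri(T(225,209),S(361,128)))
print("corner far?",tri(T(256,169),S(321,155)),tri(T(196,249),S(398,103)))
a=np.array([onz("top",*T(*p),.16) for p in [(243,160),(183,240),(268,178),(208,258)]]);print(a)
for i in (0,2):
    d=a[i]-a[i+1];print(np.degrees(np.arctan2(d[1],d[0])),np.linalg.norm(d))
print("jar lids top",tri(T(312,151),S(421,175)),tri(T(312,151),S(259,286)),tri(T(183,328),S(421,175)))
C=np.array([.5152,.1617])
e=onz("top",*T(392,95),.020)[:2];d=e-C;print("bar",np.degrees(np.arctan2(d[1],d[0])),np.linalg.norm(d))
e=onz("scene",*S(158,472),.020)[:2];d=e-C;print("bar sc",e,np.degrees(np.arctan2(d[1],d[0])),np.linalg.norm(d))
# board in scene: edge points by hand
P=np.array([onz("scene",*S(*p),.012)[:2] for p in [(75,310),(290,155),(556,360),(315,540),(190,490),(480,480),(130,215)]])
A=np.c_[2*P,np.ones(len(P))];s=np.linalg.lstsq(A,(P**2).sum(1),rcond=None)[0]
print("scene circ",s[:2],np.sqrt(s[2]+s[:2]@s[:2]))
print("legs -y end",onz("top",*T(398,360),.03),"+y",onz("top",*T(130,165),.025),"-x",onz("top",*T(170,395),.025))
E
```

```text
plate top (array([0.5171267 , 0.17443526, 0.15513239]), np.float64(0.006300813567135857))
corner far? (array([0.53365641, 0.16100446, 0.15487924]), np.float64(0.005214949623086657)) (array([0.50083497, 0.1870304 , 0.15448175]), np.float64(0.007263122589292614))
[[0.53673262 0.16326894 0.16      ]
 [0.50409467 0.18807904 0.16      ]
 [0.52901402 0.15315512 0.16      ]
 [0.49643687 0.17798621 0.16      ]]
-37.24068111673213 0.04099727691735918
-37.31552496699144 0.04096161558808679
jar lids top (array([0.53907765, 0.16975747, 0.1534835 ]), np.float64(0.06883822962618337)) (array([0.55472196, 0.141295  , 0.09243312]), np.float64(0.005107739072524911)) (array([0.47860568, 0.19959433, 0.08552123]), np.float64(0.005656493552741931))
bar -34.734285211141994 0.1000906684585875
bar sc [0.60263437 0.11078366] -30.213858962040096 0.10117925972766302
scene circ [0.5133571  0.16522916] 0.10353265739711022
legs -y end [0.47005386 0.10416252 0.03      ] +y [0.56542914 0.2275983  0.025     ] -x [0.45679716 0.20988235 0.025     ]
```

Candidates (top picture): grey caddy at (236,192) has a foot on the bar, so it rocks and is the target. Grey caddy at (368,188) has its bar between legs and stays. Blue ones are at (195,292) and (408,278), the brown one at (138,162). The crops confirm the choice. Moving over it.

>>> send_rows --pt "0.36 0.91 0.2 0 0 -0.41 -1" --pt "0.36 0.91 0.2 0 0 -0.41 -1" --pt "0.36 0.91 0.2 0 0 -0.41 -1" --pt "0.36 0.91 0.2 0 0 -0.41 -1" --pt "0.36 0.91 0.2 0 0 -0.41 -1" --pt "0.36 0.91 0.2 0 0 -0.41 -1" --pt "0.36 0.91 0.2 0 0 -0.41 -1" --pt "0.36 0.91 0 0 0 -0.41 -1" --pt "0.36 0.91 0 0 0 -0.41 -1" --pt "0.36 0.91 0 0 0 -0.41 -1" --grip_force 25

```text
time: 0.98
ee_pos: [0.3155, -0.3062, 0.2607]
eef_rot: [1.0, -0.02, -0.002, -0.003]
ft_force: [0.4, -0.8, 0.5]
width: 0.087
```

>>> send_rows --pt "0.38 0.93 0 0 0 -0.41 -1" --pt "0.38 0.93 0 0 0 -0.41 -1" --pt "0.38 0.93 0 0 0 -0.41 -1" --pt "0.38 0.93 0 0 0 -0.41 -1" --pt "0.38 0.93 0 0 0 -0.41 -1" --pt "0.38 0.93 0 0 0 -0.41 -1" --pt "0.38 0.93 0 0 0 -0.41 -1" --pt "0.38 0.93 0 0 0 -0.41 -1" --pt "0.38 0.93 0 0 0 -0.41 -1" --pt "0.38 0.93 0 0 0 -0.41 -1"

```text
time: 1.82
ee_pos: [0.4308, -0.0117, 0.2603]
eef_rot: [0.978, -0.207, -0.002, -0.002]
ft_force: [1.2, 0.0, -0.1]
width: 0.0871
```

>>> send_rows --pt "0.38 0.93 0 0 0 -0.41 -1" --pt "0.38 0.93 0 0 0 -0.41 -1" --pt "0.38 0.93 0 0 0 -0.41 -1" --pt "0.38 0.93 0 0 0 -0.41 -1" --pt "0.38 0.8 0 0 0 -0.41 -1" --pt "0.38 0.7 0 0 0 -0.41 -1" --pt "0 0 0 0 0 0 -1" --pt "0 0 0 0 0 0 -1"

```text
time: 2.48
ee_pos: [0.4892, 0.1428, 0.2565]
eef_rot: [0.957, -0.29, -0.005, -0.001]
ft_force: [-0.4, -0.2, 0.5]
width: 0.0871
```

```bash
python3 - <<'E'
from h import *
s=r.read_state();print(s["ee_pos"],s["eef_rot"],s["joint_positions"])
cv2.imwrite("pics/w1.png",r.camera("wrist"))
c=r.calibration("wrist");print(c)
E
```

```text
[0.48918765 0.14282261 0.25645917] [ 9.56867222e-01 -2.90487019e-01 -4.63930741e-03 -9.42053737e-04] [ 0.35095537  0.12794766 -0.77355294  1.67013101  0.08319024  1.38610942
 -2.59457678]
{'K': array([[345.52978321,   0.        , 280.61584398],
       [  0.        , 345.52978321, 210.56197661],
       [  0.        ,   0.        ,   1.        ]]), 'dist': array([-0.01149971,  0.        ,  0.        ,  0.        ,  0.        ]), 'mount': array([[-1.41171038e-04, -9.53355013e-01, -3.01851287e-01,
         8.30605997e-02],
       [ 9.99999990e-01, -1.34309117e-04, -4.34875282e-05,
         2.25068723e-04],
       [ 9.17673310e-07, -3.01851290e-01,  9.53355022e-01,
        -1.62446616e-01],
       [ 0.00000000e+00,  0.00000000e+00,  0.00000000e+00,
         1.00000000e+00]])}
```

View pics/w1.png

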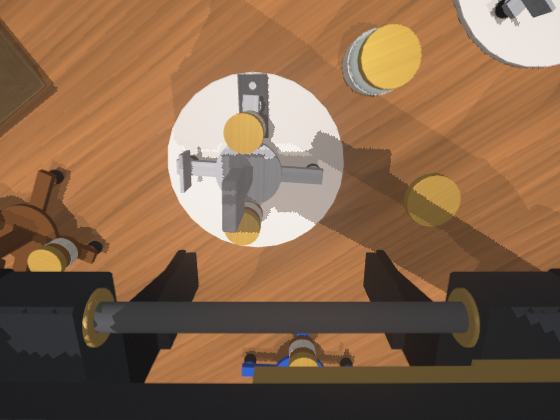

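```bash
python3 - <<'E'
from h import *
s={"ee_pos":[0.48918765,0.14282261,0.25645917],"eef_rot":[ 9.56867222e-01,-2.90487019e-01,-4.63930741e-03,-9.42053737e-04]}
w=lambda u,v,z:onz("wrist",u,v,z,s)
P=np.array([w(u,v,.012)[:2] for u,v in [(168,160),(343,160),(255,72),(255,247),(195,98),(195,222),(316,98)]])
A=np.c_[2*P,np.ones(len(P))];q=np.linalg.lstsq(A,(P**2).sum(1),rcond=None)[0]
C=q[:2];print(C,np.sqrt(q[2]+C@C))
e=w(253,77,.02)[:2]-C;print("bar",np.degrees(np.arctan2(e[1],e[0])),np.linalg.norm(e))
a,b=w(238,160,.155),w(233,212,.155);print(a,b,(a+b)/2)
b-=a;print(np.degrees(np.arctan2(-b[1],-b[0])),np.linalg.norm(b))
E
```

```text
[0.51058687 0.16330971] 0.10386317920523588
bar -33.54373886513258 0.09947181780389616
[0.53975467 0.14784172 0.155     ] [0.50805128 0.17580207 0.155     ] [0.52390298 0.16182189 0.155     ]
-41.41021497285024 0.0422715704287556
```

>>> send_rows --pt "0 0 0 0 0 1 -1" --pt "0 0 0 0 0 1 -1" --pt "0 0 0 0 0 1 -1" --pt "0 0 0 0 0 1 -1" --pt "0 0 0 0 0 1 -1" --pt "0 0 0 0 0 1 -1" --pt "0 0 0 0 0 1 -1" --pt "0 0 0 0 0 1 -1" --pt "0 0 0 0 0 1 -1" --pt "0 0 0 0 0 1 -1"

```text
time: 3.37
ee_pos: [0.4892, 0.1247, 0.2589]
eef_rot: [0.99, 0.143, -0.001, 0.004]
ft_force: [-0.4, -0.4, 0.9]
width: 0.0868
```

>>> send_rows --pt "0.1 0.1 0 0 0 1 -1" --pt "0.1 0.1 0 0 0 1 -1" --pt "0.1 0.1 0 0 0 1 -1" --pt "0.1 0.1 0 0 0 1 -1" --pt "0.1 0.1 0 0 0 1 -1" --pt "0.1 0.1 0 0 0 1 -1" --pt "0.1 0.1 0 0 0 1 -1" --pt "0.1 0.1 0 0 0 1 -1" --pt "0.1 0.1 0 0 0 1 -1" --pt "0.1 0.1 0 0 0 1 -1"

```text
time: 4.2
ee_pos: [0.5208, 0.1346, 0.2627]
eef_rot: [0.834, 0.551, 0.004, 0.01]
ft_force: [-0.8, -0.3, -0.2]
width: 0.0871
```

>>> send_rows --pt "0 0 0 0 0 1 -1" --pt "0 0 0 0 0 1 -1" --pt "0 0 0 0 0 1 -1" --pt "0 0 0 0 0 1 -1" --pt "0 0 0 0 0 1 -1" --pt "0 0 0 0 0 1 -1" --pt "0 0 0 0 0 1 -1" --pt "0 0 0 0 0 1 -1" --pt "0 0 0 0 0 1 -1" --pt "0 0 0 0 0 1 -1"

```text
time: 5.03
ee_pos: [0.5215, 0.1144, 0.2664]
eef_rot: [0.519, 0.854, 0.008, 0.012]
ft_force: [-0.3, -0.2, -0.6]
width: 0.087
```

>>> send_rows --pt "0 0.6 0 0 0 1 -1" --pt "0 0.6 0 0 0 1 -1" --pt "0 0.6 0 0 0 1 -1" --pt "0 0.4 0 0 0 1 -1" --pt "0 0 0 0 0 0.7 -1" --pt "0 0 0 0 0 0 -1" --pt "0 0 0 0 0 0 -1"

```text
time: 5.62
ee_pos: [0.5229, 0.1675, 0.2693]
eef_rot: [0.336, 0.942, 0.01, 0.014]
ft_force: [1.0, 0.8, -0.3]
width: 0.0868
```

```bash
python3 - <<'E'
from h import *
from scipy.spatial.transform import Rotation as Ro
s=r.read_state();print(s["ee_pos"],s["eef_rot"],s["joint_positions"]);print(Ro.from_quat(s["eef_rot"]).as_matrix())
cv2.imwrite("pics/w2.png",r.camera("wrist"))
E
```

```text
[0.52287446 0.16745146 0.26933226] [0.33613156 0.94165789 0.00957386 0.01429457] [ 0.54127311  0.27155229 -1.10102722  1.57978781  0.25490703  1.4077986
  0.30658669]
[[-0.77362249  0.63276815  0.03335733]
 [ 0.63331557  0.77384784  0.00842089]
 [-0.02048503  0.02764031 -0.99940801]]
```

View pics/w2.png

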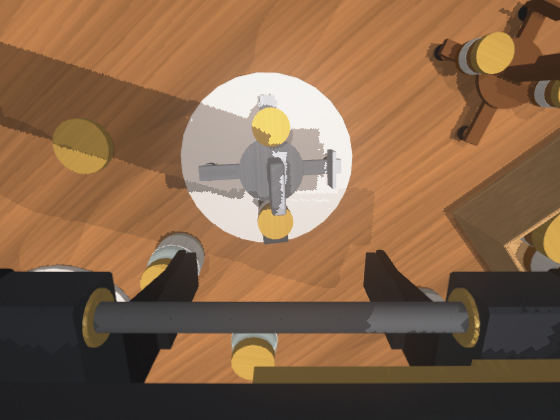

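```bash
python3 - <<'E'
from h import *
im=cv2.imread("pics/w2.png")
cv2.imwrite("pics/w2z.png",cv2.resize(im[100:250,180:360],None,fx=4,fy=4,interpolation=cv2.INTER_CUBIC))
s={"ee_pos":[0.52287446,0.16745146,0.26933226],"eef_rot":[0.33613156,0.94165789,0.00957386,0.01429457]}
w=lambda u,v,z:onz("wrist",u,v,z,s)
P=np.array([w(u,v,.012)[:2] for u,v in [(181,158),(352,158),(266,72),(266,243),(206,96),(326,97),(206,219),(327,218)]])
A=np.c_[2*P,np.ones(len(P))];q=np.linalg.lstsq(A,(P**2).sum(1),rcond=None)[0]
C=q[:2];print(C,np.sqrt(q[2]+C@C))
E
```

```text
[0.5124659  0.16285757] 0.1046321363326937
```

View pics/w2z.png

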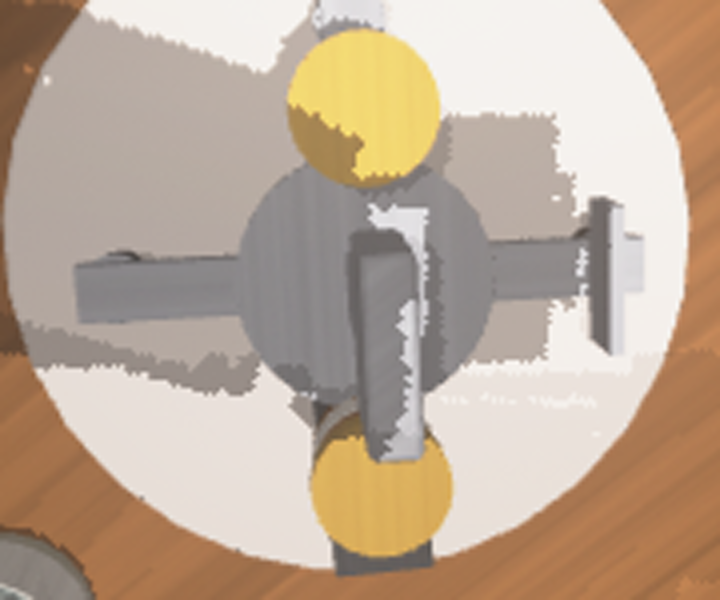

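```bash
python3 - <<'E'
from h import *
s={"ee_pos":[0.52287446,0.16745146,0.26933226],"eef_rot":[0.33613156,0.94165789,0.00957386,0.01429457]}
w=lambda u,v,z:onz("wrist",u,v,z,s)
f=lambda d:np.degrees(np.arctan2(d[1],d[0]))
a,b=w(277.1,163.8,.155),w(278.8,214.5,.16);print((a+b)/2,f(b-a),np.linalg.norm((b-a)[:2]))
# y axis from leg ends (~ 28mm above bench)
a,b=w(180+75/4,100+292/4,.030),w(180+640/4,100+264/4,.025);print("y",f(b-a),(a+b)/2,np.linalg.norm(b-a))
# bar end
e=w(180+383/4,100+573/4,.02)[:2]-np.array([.5125,.1629]);print("bar",f(e),np.linalg.norm(e))
# jars lids top z ~.088+.. +x lid higher
a,b=w(180+364/4,100+108/4,.088),w(180+382/4,100+486/4,.094);print("x lids",f(b-a),(a+b)/2)
E
```

```text
[0.51345844 0.17601205 0.1575    ] -37.64470218797278 0.041443026571815304
y 52.90110457124191 [0.51739904 0.16396465 0.0275    ] 0.1671558177861306
bar -33.42957592846524 0.1021636364498048
x lids -36.98496615049172 [0.51440651 0.17097182 0.091     ]
```

>>> send_rows --pt "-0.15 0.2 -0.4 -0.5 0.13 0.2 -1" --pt "-0.15 0.2 -0.4 -0.5 0.13 0.2 -1" --pt "0 0 -0.4 0 0 0 -1" --pt "0 0 0 0 0 0 -1"

```text
time: 6.0
ee_pos: [0.5158, 0.1732, 0.2331]
eef_rot: [0.327, 0.944, -0.037, 0.021]
ft_force: [0.4, -0.7, -0.6]
width: 0.0871
```

```bash
cat > st.py <<'E'
from h import *
from scipy.spatial.transform import Rotation as Ro
s=r.read_state();M=Ro.from_quat(s["eef_rot"]).as_matrix()
print(np.round(s["ee_pos"],4),"z",np.round(M[:,2],4),"yaw y",np.degrees(np.arctan2(M[1,1],M[0,1])),"hold",np.round(s["ee_pos"]-.0187*M[:,2],4),s["ft_force"].round(1),s["width"],s["time"])
E
python3 st.py
```

```text
[0.5158 0.1732 0.2331] z [ 0.0146 -0.0828 -0.9965] yaw y 51.639375029036934 hold [0.5156 0.1747 0.2517] [ 0.4 -0.7 -0.6] 0.08709678807605399 6.0
```

>>> send_rows --pt "-0.05 0 -0.8 0 0 0.2 -1" --pt "-0.02 0 -0.8 0 0 0 -1" --pt "0 0 -0.8 0 0 0 -1" --pt "0 0 -0.7 0 0 0 -1" --pt "0 0 -0.5 0 0 0 -1" --pt "0 0 0 0 0 0 -1"

```text
time: 6.5
ee_pos: [0.5165, 0.167, 0.1231]
eef_rot: [0.328, 0.944, -0.033, 0.022]
ft_force: [-0.3, -0.5, 1.0]
width: 0.0872
```

```bash
python3 st.py; python3 - <<'E'
from h import *
cv2.imwrite("pics/w3.png",r.camera("wrist"))
E
```

```text
[0.5165 0.167  0.1231] z [ 0.0205 -0.0761 -0.9969] yaw y 51.60699510763777 hold [0.5161 0.1684 0.1418] [-0.3 -0.5  1. ] 0.08716977084124024 6.5
```

View pics/w3.png

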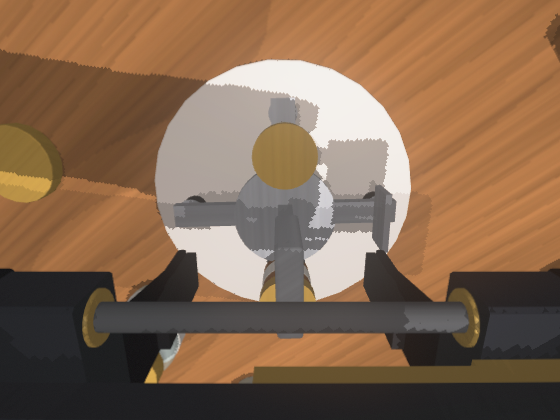

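>>> send_rows --pt "-0.1 0.2 -0.2 0 -0.05 0.2 -1" --pt "0 0 0 0 0 0 -1" --pt "0 0 0 0 0 0 -1"

```text
time: 6.8
ee_pos: [0.5158, 0.1729, 0.1213]
eef_rot: [0.321, 0.946, -0.03, 0.027]
ft_force: [-0.1, -0.3, 0.1]
width: 0.0872
```

```bash
python3 st.py
```

```text
[0.5158 0.1729 0.1213] z [ 0.0313 -0.0735 -0.9968] yaw y 52.43847543103993 hold [0.5152 0.1743 0.1399] [-0.1 -0.3  0.1] 0.08721600343139604 6.8
```

>>> send_rows --pt "-0.05 0 -0.15 -0.07 0.23 0.05 -1" --pt "0 0 0 0 0 0 1" --pt "0 0 0 0 0 0 1" --pt "0 0 0 0 0 0 1" --pt "0 0 0 0 0 0 1" --pt "0 0 0 0 0 0 1" --grip_force 30

```text
time: 7.3
ee_pos: [0.5155, 0.1738, 0.119]
eef_rot: [0.318, 0.947, -0.035, 0.019]
ft_force: [0.2, -0.2, -0.3]
width: 0.0615
```

```bash
python3 st.py
```

```text
[0.5155 0.1738 0.119 ] z [ 0.0133 -0.0789 -0.9968] yaw y 52.73977384838559 hold [0.5153 0.1753 0.1376] [ 0.2 -0.2 -0.3] 0.06152138424924314 7.3
```

Fingers close slowly (~60 mm/s); keep closing.

>>> send_rows --pt "0 0 0 0 0 0 1" --pt "0 0 0 0 0 0 1" --pt "0 0 0 0 0 0 1" --pt "0 0 0 0 0 0 1" --pt "0 0 0 0 0 0 1" --pt "0 0 0 0 0 0 1" --pt "0 0 0 0 0 0 1" --pt "0 0 0 0 0 0 1" --pt "0 0 0 0 0 0 1"

```text
time: 8.05
ee_pos: [0.5152, 0.1734, 0.1189]
eef_rot: [0.319, 0.947, -0.036, 0.019]
ft_force: [-1.0, -0.2, 0.6]
width: 0.0118
```

```bash
python3 st.py
```

```text
[0.5152 0.1734 0.1189] z [ 0.0128 -0.0796 -0.9967] yaw y 52.72778047483421 hold [0.515  0.1749 0.1376] [-1.  -0.2  0.6] 0.011751000280768814 8.05
```

>>> send_rows --pt "0 0 0.3 0 0 0 1" --pt "0 0 0.3 0 0 0 1" --pt "0 0 0 0.46 0.07 0 1" --pt "0 0 0 0.46 0.07 0 1" --pt "0 0 0 0 0 0 1"

```text
time: 8.47
ee_pos: [0.5138, 0.1743, 0.1389]
eef_rot: [0.317, 0.948, 0.001, -0.001]
ft_force: [-0.9, -0.4, -5.4]
width: 0.0119
```

```bash
python3 st.py; python3 - <<'E'
from h import *
a=r.camera("wrist");b=r.camera("scene")
cv2.imwrite("pics/w4.png",a)
cv2.imwrite("pics/s4.png",cv2.resize(b[190:310,240:370],None,fx=5,fy=5,interpolation=cv2.INTER_CUBIC))
E
```

```text
[0.5138 0.1743 0.1389] z [-0.0019  0.0034 -1.    ] yaw y 52.995228086253036 hold [0.5139 0.1743 0.1576] [-0.9 -0.4 -5.4] 0.011857337860097048 8.4667
```

View pics/s4.png

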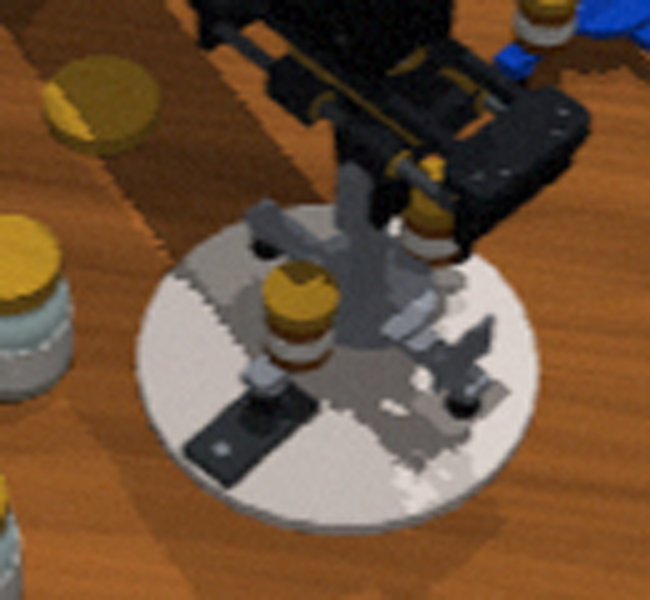

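View pics/w4.png

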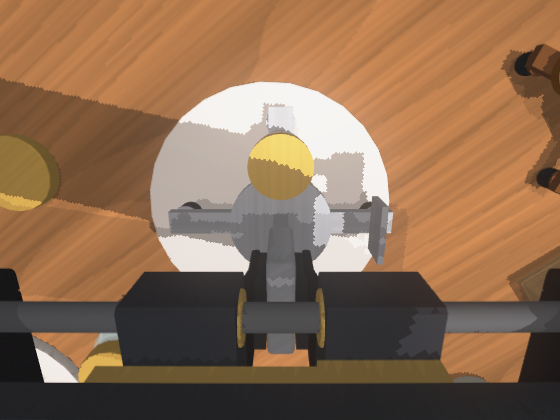

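>>> send_rows --pt "0 0 0 0 0 -0.9 1" --pt "0 0 0 0 0 -0.9 1" --pt "0 0 0 0 0 -0.9 1" --pt "0 0 0 0 0 -0.9 1" --pt "0 0 0 0 0 -0.9 1" --pt "0 0 0 0 0 -0.9 1" --pt "0 0 0 0 0 -0.9 1" --pt "0 0 0 0 0 -0.9 1" --pt "0 0 0 0 0 -0.9 1" --pt "0 0 0 0 0 0 1"

```text
time: 9.4
ee_pos: [0.5098, 0.1794, 0.1397]
eef_rot: [0.635, 0.772, -0.005, 0.001]
ft_force: [0.4, -0.3, -4.2]
width: 0.0118
```

```bash
python3 st.py
```

```text
[0.5098 0.1794 0.1397] z [-0.0051 -0.0091 -0.9999] yaw y 11.1239338211949 hold [0.5099 0.1796 0.1584] [ 0.4 -0.3 -4.2] 0.011770458379714426 9.4
```

>>> send_rows --pt "0.1 -0.28 0 0.1 -0.06 0 1" --pt "0 -0.28 0 0 0 0 1" --pt "0 0 0 0 0 0 1" --pt "0 0 0 0 0 0 1"

```text
time: 9.73
ee_pos: [0.5124, 0.1617, 0.1398]
eef_rot: [0.631, 0.776, -0.001, 0.001]
ft_force: [0.3, 0.9, -4.0]
width: 0.012
```

```bash
python3 st.py; python3 - <<'E'
from h import *
a=r.camera("wrist");b=r.camera("scene");c=r.camera("top")
cv2.imwrite("pics/w5.png",a);cv2.imwrite("pics/t5f.png",c);cv2.imwrite("pics/s5f.png",b)
s=cv2.resize(b[200:310,250:365],(400,383),interpolation=cv2.INTER_CUBIC)
t=cv2.resize(c[148:238,190:285],(400,383),interpolation=cv2.INTER_CUBIC)
cv2.imwrite("pics/st5.png",cv2.hconcat([s,t]))
E
```

```text
[0.5124 0.1617 0.1398] z [ 4.0e-04 -1.7e-03 -1.0e+00] yaw y 11.745195389785096 hold [0.5124 0.1617 0.1585] [ 0.3  0.9 -4. ] 0.012036675606161694 9.7333
```

View pics/st5.png

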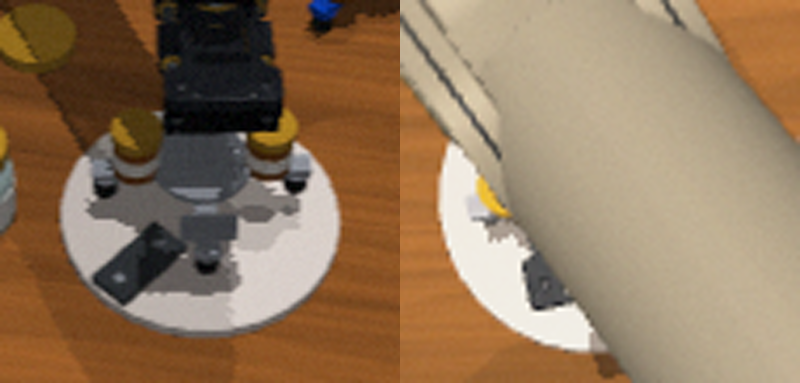

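View pics/w5.png

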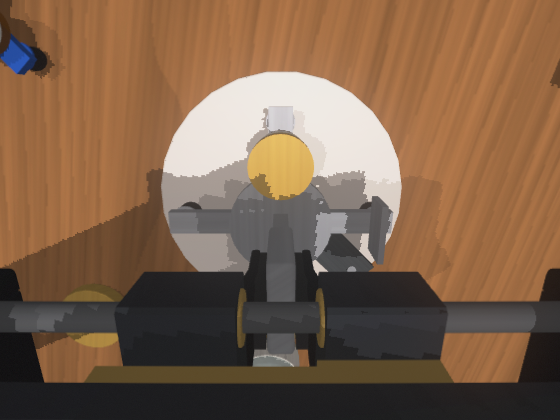

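```bash
python3 - <<'E'
from h import *
s=r.read_state()
w=lambda u,v,z:onz("wrist",u,v,z,s)
P=np.array([w(u,v,.012)[:2] for u,v in [(162,187),(401,187),(281,72),(196,101),(366,102)]])
A=np.c_[2*P,np.ones(len(P))];q=np.linalg.lstsq(A,(P**2).sum(1),rcond=None)[0]
C=q[:2];print("board",C,np.sqrt(q[2]+C@C))
for z in (.05,.056,.062): print(z,w(275,221,z), "mid legs ends",(w(169,221,z)+w(391,221,z))/2, "-x leg tip",w(280.5,106,z))
E
```

```text
board [0.51168284 0.16545553] 0.10389537054136783
0.05 [0.50863698 0.1564829  0.05      ] mid legs ends [0.51240626 0.15725488 0.05      ] -x leg tip [0.49551942 0.24071008 0.05      ]
0.056 [0.50831406 0.15856334 0.056     ] mid legs ends [0.51199363 0.15931695 0.056     ] -x leg tip [0.49550871 0.24078583 0.056     ]
0.062 [0.50799114 0.16064379 0.062     ] mid legs ends [0.51158099 0.16137902 0.062     ] -x leg tip [0.495498   0.24086158 0.062     ]
```

>>> send_rows --pt "0.03 0.08 -0.3 0 0 0 1" --pt "0 0 -0.3 0 0 0 1" --pt "0 0 -0.1 0 0 0 1" --pt "0 0 0 0 0 0 1"

```text
time: 10.22
ee_pos: [0.5131, 0.1656, 0.1163]
eef_rot: [0.631, 0.776, -0.0, 0.0]
ft_force: [-0.6, 0.2, -4.5]
width: 0.0116
```

```bash
python3 st.py
```

```text
[0.5131 0.1656 0.1163] z [ 2.e-04 -8.e-04 -1.e+00] yaw y 11.806122880022762 hold [0.5131 0.1656 0.135 ] [-0.6  0.2 -4.5] 0.011575233679902455 10.2167
```

>>> send_rows --pt "0 -0.06 0 0 0 0 1" --pt "0 0 -0.04 0 0 0 1" --pt "0 0 0 0 0 0 1"

```text
time: 10.47
ee_pos: [0.5128, 0.164, 0.1155]
eef_rot: [0.63, 0.776, -0.001, 0.0]
ft_force: [-0.7, 0.1, -5.2]
width: 0.0121
```

```bash
python3 st.py
```

```text
[0.5128 0.164  0.1155] z [-9.0e-04 -1.4e-03 -1.0e+00] yaw y 11.865581708042585 hold [0.5128 0.164  0.1342] [-0.7  0.1 -5.2] 0.012093430923589813 10.4667
```

>>> send_rows --pt "0 0 -0.05 0 0 0 1" --pt "0 0 0 0 0 0 1"

```text
time: 10.63
ee_pos: [0.5132, 0.1642, 0.1155]
eef_rot: [0.63, 0.776, -0.001, 0.001]
ft_force: [-0.7, -0.1, -4.7]
width: 0.0115
```

>>> send_rows --pt "0 0 -0.05 0 0 0 1" --pt "0 0 0 0 0 0 1"

```text
time: 10.8
ee_pos: [0.5137, 0.1645, 0.1154]
eef_rot: [0.63, 0.776, -0.0, 0.001]
ft_force: [-0.4, -0.1, -4.7]
width: 0.0117
```

>>> send_rows --pt "0 0 -0.1 0 0 0 1" --pt "0 0 0 0 0 0 1"

```text
time: 10.97
ee_pos: [0.5147, 0.1649, 0.1155]
eef_rot: [0.63, 0.776, 0.0, 0.003]
ft_force: [-0.6, 0.4, -5.4]
width: 0.012
```

```bash
python3 st.py; python3 - <<'E'
from h import *
s=r.read_state();print(s["joint_positions"].round(3),s["torque"].round(2),s["joint_torque"].round(1))
b=r.camera("scene");cv2.imwrite("pics/s6.png",cv2.resize(b[220:310,255:360],None,fx=7,fy=6,interpolation=cv2.INTER_CUBIC))
E
```

```text
[0.5147 0.1649 0.1155] z [ 0.0044 -0.0028 -1.    ] yaw y 11.836992322414071 hold [0.5146 0.165  0.1342] [-0.6  0.4 -5.4] 0.012036267174864522 10.9667
[ 0.376  0.372 -0.913  1.782  0.327  1.144 -0.434] [-0.04 -0.12 -0.02] [  0.2 -49.7 -11.4 -37.5   0.1   0.2  -0.1]
```

View pics/s6.png

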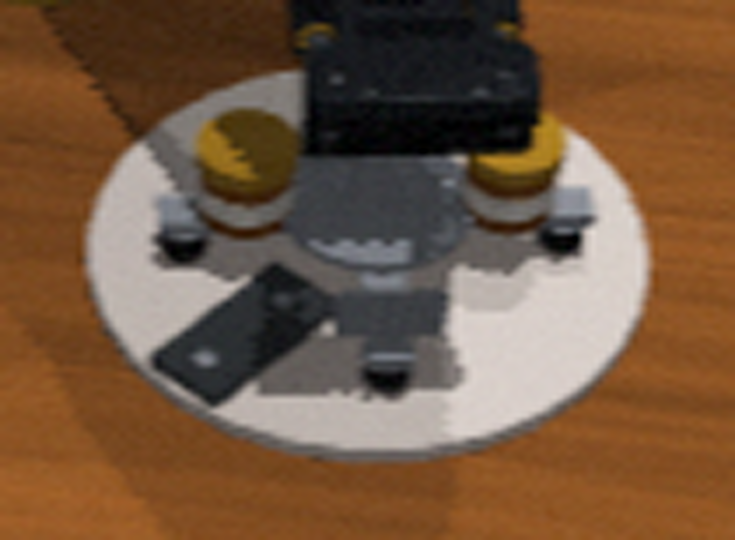

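>>> send_rows --pt "-0.05 -0.03 -0.12 0.03 0.05 0 1"

```text
time: 11.1
ee_pos: [0.5154, 0.1651, 0.1145]
eef_rot: [0.63, 0.776, 0.002, 0.002]
ft_force: [-8.9, -3.9, 49.9]
width: 0.0119
```

```bash
python3 st.py
```

```text
[0.5154 0.1651 0.1145] z [ 0.0053  0.0011 -1.    ] yaw y 11.845067513132612 hold [0.5153 0.1651 0.1332] [-8.9 -3.9 49.9] 0.011876629982060223 11.1
```

>>> send_rows --pt "0 0 0.12 -0.02 0.06 0 1" --pt "-0.08 -0.03 0 0 0 0 1" --pt "0 0 0 0 0 0 1"

```text
time: 11.35
ee_pos: [0.5137, 0.1643, 0.1182]
eef_rot: [0.63, 0.776, 0.001, 0.001]
ft_force: [-1.4, -0.9, -5.2]
width: 0.0116
```

```bash
python3 st.py
```

```text
[0.5137 0.1643 0.1182] z [ 1.9e-03  5.0e-04 -1.0e+00] yaw y 11.833511799208315 hold [0.5136 0.1643 0.1369] [-1.4 -0.9 -5.2] 0.011593804651064746 11.35
```

>>> send_rows --pt "0 0 -0.08 0 0.02 0 1"

```text
time: 11.43
ee_pos: [0.5136, 0.1642, 0.1155]
eef_rot: [0.63, 0.776, 0.0, -0.0]
ft_force: [0.1, -0.2, -4.0]
width: 0.0118
```

```bash
python3 st.py
```

```text
[0.5136 0.1642 0.1155] z [ 4.e-04  6.e-04 -1.e+00] yaw y 11.826129542004821 hold [0.5136 0.1642 0.1342] [ 0.1 -0.2 -4. ] 0.011827249371365327 11.4333
```

Touching or within half a millimetre, level. Opening gently.

>>> send_rows --pt "0 0 0 0 0 0 0.6" --pt "0 0 0 0 0 0 0.4" --pt "0 0 0 0 0 0 0" --pt "0 0 0 0 0 0 -0.5" --pt "0 0 0 0 0 0 -1" --pt "0 0 0 0 0 0 -1" --pt "0 0 0 0 0 0 -1" --pt "0 0 0 0 0 0 -1" --pt "0 0 0 0 0 0 -1" --pt "0 0 0 0 0 0 -1"

```text
time: 12.27
ee_pos: [0.5141, 0.1644, 0.1149]
eef_rot: [0.631, 0.776, 0.001, -0.0]
ft_force: [0.8, 0.1, -0.2]
width: 0.0695
```

```bash
python3 st.py
```

```text
[0.5141 0.1644 0.1149] z [ 0.0011  0.0014 -1.    ] yaw y 11.824552583328728 hold [0.5141 0.1643 0.1336] [ 0.8  0.1 -0.2] 0.06950178281468085 12.2667
```

>>> send_rows --pt "0 0 0.5 0 0 0 -1" --pt "0 0 0.8 0 0 0 -1" --pt "0 0 0.8 0 0 0 -1" --pt "0 0 0.8 0 0 0 -1" --pt "0 0 0.8 0 0 0 -1" --pt "0 0 0.8 0 0 0 -1" --pt "0 0 0.3 0 0 0 -1" --pt "0 0 0 0 0 0 -1"

```text
time: 12.93
ee_pos: [0.5115, 0.1641, 0.2638]
eef_rot: [0.63, 0.777, -0.0, -0.001]
ft_force: [-0.7, 0.4, -0.3]
width: 0.0867
```

>>> send_rows --pt "-0.3 -0.9 0 0 0 0 -1" --pt "-0.3 -0.9 0 0 0 0 -1" --pt "-0.3 -0.9 0 0 0 0 -1" --pt "-0.3 -0.9 0 0 0 0 -1" --pt "-0.3 -0.9 0 0 0 0 -1" --pt "-0.3 -0.9 0 0 0 0 -1" --pt "-0.3 -0.9 0 0 0 0 -1" --pt "-0.3 -0.9 0 0 0 0 -1" --pt "-0.3 -0.9 0 0 0 0 -1" --pt "0 0 0 0 0 0 -1"

```text
time: 13.77
ee_pos: [0.4198, -0.0879, 0.2519]
eef_rot: [0.629, 0.777, -0.002, -0.007]
ft_force: [0.3, -1.2, 0.2]
width: 0.0873
```

```bash
python3 st.py; python3 - <<'E'
from h import *
b=r.camera("scene");c=r.camera("top")
cv2.imwrite("pics/t7f.png",c);cv2.imwrite("pics/s7f.png",b)
s=cv2.resize(b[205:305,255:360],(400,380),interpolation=cv2.INTER_CUBIC)
t=cv2.resize(c[148:238,190:285],(400,380),interpolation=cv2.INTER_CUBIC)
cv2.imwrite("pics/st7.png",cv2.hconcat([s,t]))
E
```

```text
[ 0.4198 -0.0879  0.2519] z [-0.0132  0.0061 -0.9999] yaw y 12.016184085863683 hold [ 0.4201 -0.088   0.2706] [ 0.3 -1.2  0.2] 0.08727230119762253 13.7667
```

View pics/st7.png

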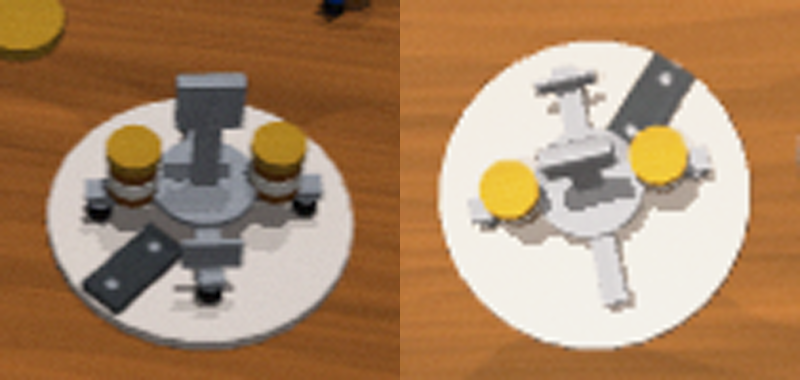

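View pics/t7f.png

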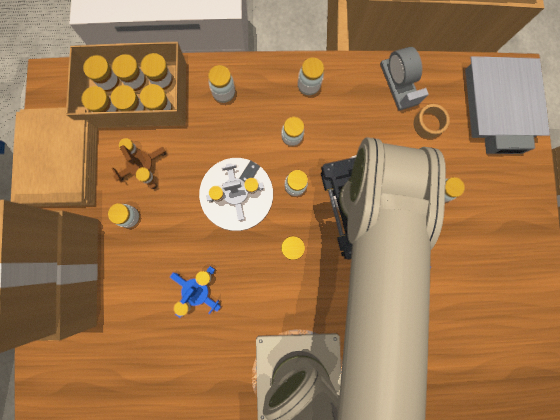

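```bash
python3 - <<'E'
from h import *
T=lambda x,y:(190+(x-400)*95/400,148+y*90/380)
for z in(.026,.032):
  a=[onz("top",*T(*p),z)[:2] for p in [(478,215),(707,165),(566,70),(617,305)]]
  print((a[0]+a[1])/2,(a[2]+a[3])/2,np.linalg.norm(a[0]-a[1]),np.linalg.norm(a[2]-a[3]))
p=[onz("top",*T(*q),.012)[:2] for q in [(439,195),(749,195),(594,42),(594,348)]];print((p[0]+p[1])/2,(p[2]+p[3])/2)
# feet contact in scene: z=.012 of feet bottoms
S=lambda x,y:(255+x*105/400,205+y*100/380)
f=[onz("scene",*S(*q),.016)[:2] for q in [(98,211),(305,207),(208,295)]]
print(f,(f[0]+f[1])/2,np.linalg.norm(f[0]-f[1]), np.linalg.norm(f[2]-(f[0]+f[1])/2))
E
```

```text
[0.5140824  0.16066398] [0.51638256 0.16160866] 0.15489975054496985 0.16110885076279619
[0.51304616 0.16023041] [0.51533348 0.16116981] 0.15403495144149906 0.1602093865014872
[0.51307284 0.16084549] [0.51418758 0.16090559]
[array([0.52842458, 0.09674482]), array([0.50047068, 0.23587602]), array([0.58447408, 0.17997449])] [0.51444763 0.16631042] 0.14191163418485744 0.0713471042555068
```

```bash
python3 - <<'E'
from h import *
(o1,d1),(o2,d2)=ray("top",190+(576-400)*95/400,148+153*90/380),ray("scene",255+211*105/400,205+78*100/380)
s=np.linalg.lstsq(np.c_[d1,-d2],o2-o1,rcond=None)[0];print(o1+s[0]*d1,o2+s[1]*d2)
print(r.close_job())
E
```

```text
[0.51433488 0.16101703 0.15222682] [0.51369581 0.16568989 0.15248594]
the job is handed in; nothing more can be done
None
```

The rocking caddy now stands with its bar between the +x and +y legs, and the job is handed in at about 14 s of the 32 s allowed. I gripped it by its upright plate, lifted it about 20 mm, levelled it, turned it about 41° clockwise seen from above, set it down on the middle of its board, and let go. The gripper then moved clear.

**Centring:** the top view puts the legs' centre within 1–3 mm of the board's centre.

**Flatness:** in the scene view, three feet measured on the board plane span 142 mm and 71 mm, against 140 and 70 nominal. The fourth foot was hidden in that view. The centre of the plate's top lies within about 1–3 mm of the point above the caddy's centre, so there is no visible lean.

**Disagreements:**
- The cameras disagree by 3–5 mm in y between the top and scene views.
- The plate top measured 0.152 m high, against about 0.154 m expected.
- The first try at setting it down briefly pressed it onto the board with about 50 N at the wrist. That is under the 120 N limit, and it went through the held caddy. I raised it, re-centred and levelled it again, then released.

The other caddy was not approached. The arm hid it in the last top picture, and I did not check it again before handing in.

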